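# Flip the parts case open and set out the feeder's hanging eye

## Task

The cedar bird feeder is ready for its hanging eye. Swing the clear lid of the blue parts case right over past upright so that it lies back open by itself, then lift the brass hanging eye out of the rear compartment and stand it on its foot plate in the white card tray, let go, and leave the lid open. Do not shove the case or the tray about, and knock nothing over.

Things in the scene. Friction and masses are not known exactly. Their poses are not given: they have to be found in the camera images.
- parts_case: Blue parts case, loose, about 0.9 kg, 184 x 116 x 38 mm (x, y, z), level on the bench. Origin: centre of its underside; +x runs from front lip to rear hinge. A clear see-through lid covers it. Walls 2 mm, 34 mm high; floor 2 mm. Dividers 2 mm, 29 mm high: across at x = -27 and +29, and at y = -10 in the front part. The screws seen in it are fixed decoration nothing touches.
- rear_bay (a point): Middle of the floor of the rear compartment (case x +57, y 0, z 2), which runs from case x +30 to +85 and y -54 to +54.
- parts_case_lid (a joint): Lid angle about the hinge at the case's rear, rad: 0 shut, 1.57 upright, 2.62 its stop, lying back behind the case. A clear plate 174 (front to rear) x 116 x 3 mm, underside 35 mm above the bench when shut, 80 g, no latch, nearly free: let go below about 1.4 it falls shut, beyond about 1.75 it falls back to the stop; between, it may stay put.
- lid_lip (a point): Middle of the lower face of the lip on the lid's front edge, moving with the lid; shut: case x -89, y 0, z 24. The lip is 30 mm wide (case y), 6 mm thick (case x -92 to -86), 24 to 36 mm above the bench when shut, 1 mm in front of the case's front wall. A fingertip fits into the 24 mm under it.
- lid_hinge (a point): Middle of the lid's hinge axis, which runs along the case's y: case x +89, y 0, z 36.
- hanging_eye: Brass eye, 50 g: foot plate 20 x 42 x 4 mm (its x, y, z), on it an upright bow of 8 mm round bar in its y-z plane, 30 mm wide, top 28 mm above the underside. Origin: centre of the underside. Stands in the rear compartment at case y about +17, plate's length roughly along case x. Pinch the bow across its 8 mm (eye's x): about 28 mm free to the case's left wall (+y), more on the right.
- card_tray: White open card tray, loose, 60 g, 91 x 130 x 48 mm (x, y, z), walls and floor 2 mm, empty. Origin: centre of its underside, y along its longer side, z up.
- drop_bottle1: Small blue drop bottle with a red pointed cap, 27 mm across, 62 mm high, standing. Origin: centre of its underside. Bystander.
- screw_jar: Clear screw jar with a blue lid, 62 mm across, 90 mm high, standing. Origin: centre of its underside. Bystander.

How it is judged:
On the way, in this order (a step that is already met when the one before it is completed fails the run):
1. the lid has been swung past upright and lies back open while the brass eye is still in the case (value of joint parts_case_lid above 2.3 rad and z of hanging_eye in the frame of parts_case below 0.02 m), for 0.2 s.
2. the brass eye is lifted clear of the case, the lid still lying open (value of joint parts_case_lid above 2.3 rad and height (world z) of hanging_eye above 0.045 m), for 0.1 s.
At the end, for the whole second after the job is handed in: The brass eye stands at rest on its foot plate (within 0.2 rad of upright) on the floor of the white tray, the tray is level on the bench, and the clear lid of the case lies back open by itself (beyond 2.3 rad) (x of hanging_eye in the frame of card_tray between -0.042 and 0.042 m and y of hanging_eye in the frame of card_tray between -0.062 and 0.062 m and z of hanging_eye in the frame of card_tray below 0.008 m and angle between hanging_eye's own z axis and vertical below 0.2 rad and linear speed of hanging_eye below 0.02 m/s and angle between each of card_tray, parts_case's own z axis and vertical below 0.1 rad and height (world z) of card_tray below 0.01 m and value of joint parts_case_lid above 2.3 rad); the robot touches nothing.
It fails at once if the parts case is shoved more than 5 cm from where it stood (distance of parts_case from where it was at the start of the episode above 0.05 m).
It fails at once if the card tray is shoved more than 5 cm from where it stood (distance of card_tray from where it was at the start of the episode above 0.05 m).
It fails at once if the drop bottle is knocked over (angle between drop_bottle1's own z axis and vertical above 0.6 rad).
It fails at once if the screw jar is knocked over (angle between screw_jar's own z axis and vertical above 0.6 rad).
It also fails if it takes over 61 s, if anything falls off the work surface, if the arm or the gripper's body presses on something with over 40 N, if the wrist force passes 120 N, or if a joint passes its speed limit or range.

## Robot

A 7-joint arm with a two-finger parallel gripper is mounted at the origin on the work surface; the furniture and walls round the work are solid. World frame = base frame: x ahead of the robot, y to its left, z up, the work surface at z = 0. Lengths are in m, angles in rad, forces in N, time in s.
With the tool pointing down it reaches from about 0.35 to 0.775 m from the base axis. Payload 3.1 kg.
Tool frame: the origin (TCP) lies on the centre line of the jaws, within the pads' length; the fingertips stand robot.finger_overhang ahead of it and the grasp point (between the pads) lies 11 mm behind it (robot.finger_overhang is the distance from the TCP to the fingertips, in m); z points along the fingers, y is the line along which they close (so a half turn about z gives the same grasp; the last joint's range is limited). The gripper opens to 85 mm and grips with 20 to 120 N. Pads are 22 mm wide; open, the fingers measure 114 mm over their backs; the gripper's body (76 mm by 85 mm) begins 54 mm behind the grasp point. The pads swing forward as they close: fully open they stand 13 mm farther back than shut.
Start: joints at [1.231, 0.311, 0.014, 1.512, -0.004, 1.319, -0.027], TCP at [0.161, -0.526, 0.239] pointing down, gripper open.
Joint ranges: [-2.7, 2.7], [-0.3, 1.91], [-1.27, 1.3], [0.12, 2.57], [-1.44, 4.58], [0.2, 2.03], [-3.05, 3.05]. Speed limits (rad/s): [2.79, 2.79, 3.14, 3.14, 3.14, 3.14, 3.14].

## Interface

Orientations are given as a 3x3 rotation matrix whose columns are the frame's x, y, z axes.
In Python, from bench import sense, optics, workorder, robot gives the robot as it stands.
- The arm moves only by the tool play_rows, never from a script. Its argument "deltas" is a list of rows, each an object with "xyz": the shift along the tool's x, y, z in mm, a list of three; "spin": the turn about the tool's z in degrees; "jaw": the finger opening in mm, from 0 to 85.4. A call has 1 to 10 rows; each row is the pose to reach, as a shift and turn from the pose commanded when the call began, along the tool's axes at that moment; what a row does not reach only later rows make up. A row lasts 1/8 s, in which the tool goes at most 62.5 mm and 10.7 degrees, less where a joint would pass 70% of its speed; a pose out of reach is approached as far as the arm can. A call with a gripper value outside its range is refused whole. The fingers move at their own pace and stop on an object; the grip force is fixed at half the most. Time passes only in rows, so rows that repeat a pose let the fingers close. It gives the time, the measured TCP pose, the force, the opening and the grip force at its end, in the units of the state.
- sense(): the state, without advancing time (a new reading comes with each control period).
- optics.camera(name): name is "scene" or "side" or "wrist"; returns a dict with "image" (480x640x3 uint8, blue, green, red), "fx", "fy", "cx", "cy" (pixels), "T" (4x4, takes a point from camera to world coordinates); the wrist camera has in their place "hand_eye" (4x4, takes a point from camera to tool coordinates, whose origin is the TCP and whose axes are the flange's). Camera axes: x right, y down, z forward; pixel columns grow to the right and rows downward; lengths in m; the calibration is good to about 2 mm. A picture is of the moment at which its call begins: read the wrist's pose just before it. There is no depth.
- workorder.finish_job(): hands the job in; it is judged then, once.
The state is a dict: "time": time; "joint_positions": joint angles; "qd": joint speeds; "effort": joint torques, N m; "position": TCP position; "tcp_rot": TCP orientation; "contact_force": force on the tool from outside, world axes, zero at the start; "torque": the same for the moment, N m; "gripper_width": finger opening in m; "gripper_force": force on a finger pad.
Only numpy, scipy, OpenCV 4.12 (cv2) and the standard library are available. Lean on these libraries where they do the work, as an engineer would, in place of code of your own. Each camera call takes 0.05 s, during which the arm holds its last target. There are 200 camera calls.

## Working session

There is one attempt and no reset: what is moved stays moved. The work goes in short steps, Python scripts to look and compute and a tool call to move; the robot and the scene stay as the last step left them, time stands still between calls to the robot, and variables do not carry over. Pictures are saved under pics/ and viewed, at most 10 in all, crops included, and the job is handed in when it is done.

Besides the shell and the picture viewer there is one more tool, called as name(argument=value, ...) on one line, values as JSON. play_rows: Moves the arm, as the interface text tells. Its arguments: {"type":"object","properties":{"deltas":{"type":"array","items":{"type":"object","properties":{"xyz":{"type":"array","items":{"type":"number"}},"spin":{"type":"number"},"jaw":{"type":"number"}}}}},"required":["deltas"]}

```bash
mkdir -p pics; cat > h.py <<'E'
import numpy as np, cv2
from bench import sense, optics, workorder, robot
def ray(c,u,v,T=None):
    T=c["T"] if T is None else T; T=np.array(T)
    d=T[:3,:3]@np.array([(u-c["cx"])/c["fx"],(v-c["cy"])/c["fy"],1]); return T[:3,3],d
def onz(c,u,v,z,T=None):
    o,d=ray(c,u,v,T); return o+d*(z-o[2])/d[2]
def proj(c,p,T=None):
    T=np.array(c["T"] if T is None else T); q=np.linalg.inv(T)@np.append(p,1)
    return np.array([c["fx"]*q[0]/q[2]+c["cx"],c["fy"]*q[1]/q[2]+c["cy"]])
def wristT(s,c):
    T=np.eye(4);T[:3,:3]=np.array(s["tcp_rot"]);T[:3,3]=s["position"]; return T@np.array(c["hand_eye"])
E
python3 - <<'E'
from h import *
s=sense(); print(s, robot.finger_overhang)
for n in("scene","side"):
    c=optics.camera(n); cv2.imwrite(f"pics/{n}1.png",c["image"]); print(n,c["fx"],np.round(c["T"],3).tolist())
s=sense();c=optics.camera("wrist"); cv2.imwrite("pics/w1.png",c["image"]);print(np.round(c["hand_eye"],3).tolist(),c["fx"])
E
```

```text
{'time': 0.0, 'joint_positions': array([ 1.23130117,  0.31178379,  0.01397345,  1.5130638 , -0.00438827,
        1.31918573, -0.02721195]), 'qd': array([ 9.32023511e-05,  9.73757305e-06, -1.02794957e-03,  1.21747869e-03,
       -2.47065468e-04,  8.09044845e-04, -2.36842605e-04]), 'effort': array([ 5.07656514e-04, -3.79918885e+01,  1.46193635e-01, -2.30591691e+01,
        1.20863525e-02,  1.37843331e-02, -3.50457348e-06]), 'position': array([ 0.1611863 , -0.52510798,  0.23818639]), 'tcp_rot': array([[ 9.55960641e-01,  2.93493786e-01, -8.06513669e-04],
       [ 2.93494875e-01, -9.55957949e-01,  2.27113229e-03],
       [-1.04429938e-04, -2.40782071e-03, -9.99997096e-01]]), 'contact_force': array([-0.37561174, -0.54927234,  0.35130085]), 'torque': array([0.04467976, 0.02707594, 0.0484866 ]), 'gripper_force': 0.0, 'gripper_width': 0.08537057715986754} 0.008
scene 597.8564457432623 [[0.887, -0.359, 0.291, 0.086], [-0.462, -0.662, 0.59, -0.957], [-0.019, -0.658, -0.753, 1.305], [0.0, 0.0, 0.0, 1.0]]
side 538.0849365939229 [[0.993, -0.058, 0.099, 0.417], [-0.115, -0.436, 0.892, -1.027], [-0.008, -0.898, -0.44, 0.571], [0.0, 0.0, 0.0, 1.0]]
[[0.001, -0.95, -0.312, 0.08], [1.0, 0.001, -0.0, -0.0], [0.0, -0.312, 0.95, -0.134], [0.0, 0.0, 0.0, 1.0]] 395.2647980916829
```

View pics/scene1.png

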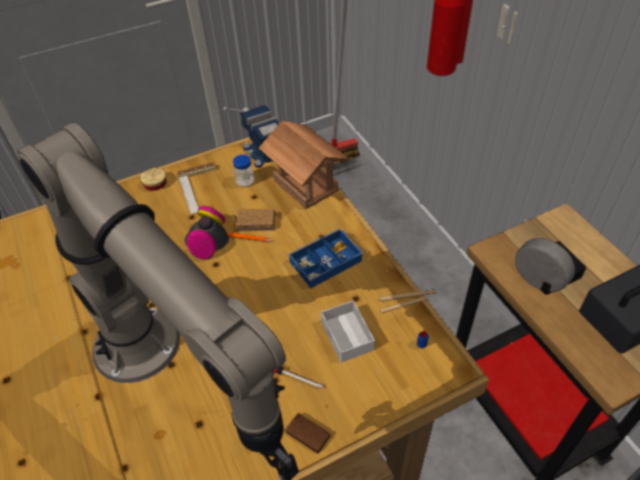

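View pics/side1.png

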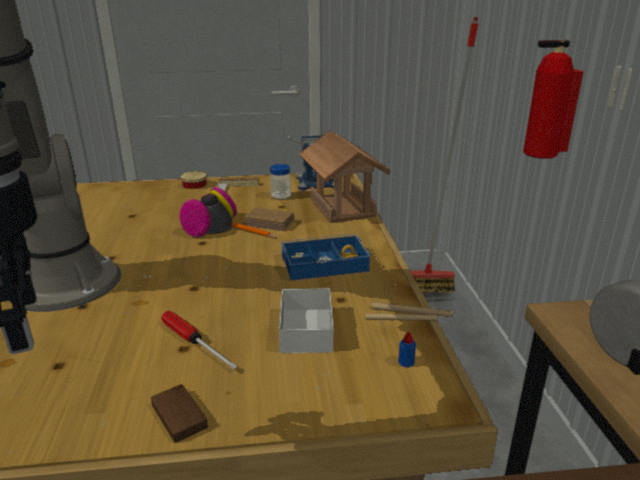

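Scene view: blue case at about (326,258) with brass at (341,246), tray (348,332), bottle (423,339), jar (243,170). Side view: case (325,257), eye (349,251), tray (306,320). Now I'll measure them.

```bash
python3 - <<'E'
from h import *
rois={"scene":[(280,225,90,65),(315,295,65,70)],"side":[(275,232,100,50),(275,285,62,72)]}
for n in rois:
    c=optics.camera(n); im=c["image"]; hsv=cv2.cvtColor(im,cv2.COLOR_BGR2HSV)
    for k,(x,y,w,h) in enumerate(rois[n]):
        m=cv2.inRange(hsv,(98,110,20),(125,255,255)) if k==0 else cv2.inRange(hsv,(0,0,100),(180,50,255))
        z=np.zeros_like(m); z[y:y+h,x:x+w]=m[y:y+h,x:x+w]; z=cv2.morphologyEx(z,cv2.MORPH_CLOSE,np.ones((5,5)))
        cs=max(cv2.findContours(z,0,2)[0],key=cv2.contourArea); hu=cv2.convexHull(cs)
        ap=cv2.approxPolyDP(hu,3,True)[:,0]
        H=[.036,.048][k]
        print(n,k)
        for p in ap: print(p, onz(c,*p,0)[:2].round(3), onz(c,*p,H)[:2].round(3))
    cr=im[225:370,270:440]; cv2.imwrite(f"pics/{n}c.png",cv2.resize(cr,None,fx=4,fy=4,interpolation=cv2.INTER_CUBIC))
    print("bottle",onz(c,*((423,346) if n=="scene" else (407,364)),0).round(3))
a=cv2.imread("pics/scenec.png");b=cv2.imread("pics/sidec.png")
cv2.imwrite("pics/both.png",cv2.resize(np.vstack([a[:400],b[:560]]),None,fx=.62*1,fy=.62))
E
```

```text
scene 0
[360 252] [ 0.653 -0.005] [ 0.637 -0.031]
[360 260] [ 0.638 -0.031] [ 0.623 -0.056]
[311 286] [ 0.475 -0.047] [ 0.464 -0.072]
[291 262] [0.463 0.056] [0.453 0.028]
[291 255] [0.474 0.079] [0.463 0.051]
[339 231] [0.638 0.096] [0.623 0.067]
scene 1
[352 302] [ 0.548 -0.147] [ 0.531 -0.177]
[372 336] [ 0.541 -0.264] [ 0.525 -0.289]
[373 346] [ 0.529 -0.29 ] [ 0.513 -0.315]
[341 360] [ 0.439 -0.288] [ 0.426 -0.312]
[322 313] [ 0.461 -0.14 ] [ 0.447 -0.171]
bottle [ 0.639 -0.35   0.   ]
side 0
[367 253] [0.651 0.047] [ 0.636 -0.021]
[368 270] [ 0.637 -0.031] [ 0.624 -0.094]
[292 279] [ 0.472 -0.049] [ 0.468 -0.11 ]
[283 244] [0.463 0.118] [0.46  0.046]
[355 237] [0.639 0.133] [0.625 0.06 ]
side 1
[328 288] [ 0.542 -0.094] [ 0.531 -0.173]
[332 350] [ 0.522 -0.296] [ 0.513 -0.357]
[281 352] [ 0.436 -0.29 ] [ 0.434 -0.352]
[282 290] [ 0.448 -0.09 ] [ 0.446 -0.169]
bottle [ 0.638 -0.347  0.   ]
```

View pics/both.png

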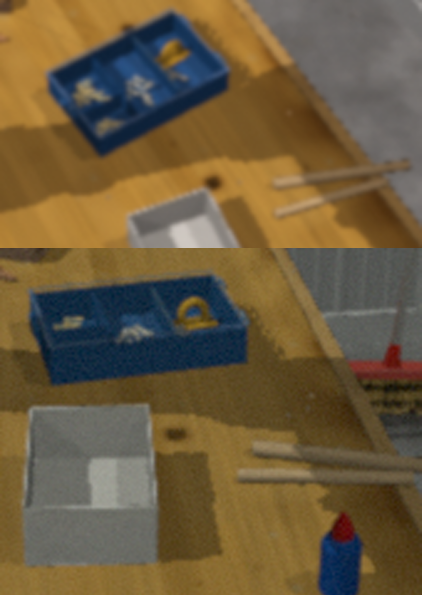

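Case origin is about (0.549, 0.012), yaw about 5.9°, and the hinge is at the far side. The corner spans fit the given sizes. The tray centre is about (0.485, -0.235). I'll go above the lip and look from there.

play_rows(deltas=[{"xyz":[424,-421,40],"spin":11,"jaw":50},{"xyz":[424,-421,40],"spin":11,"jaw":50},{"xyz":[424,-421,40],"spin":11,"jaw":50},{"xyz":[424,-421,40],"spin":11,"jaw":50},{"xyz":[424,-421,40],"spin":11,"jaw":50},{"xyz":[424,-421,40],"spin":11,"jaw":50},{"xyz":[424,-421,40],"spin":11,"jaw":50},{"xyz":[424,-421,40],"spin":11,"jaw":50},{"xyz":[424,-421,40],"spin":11,"jaw":50},{"xyz":[424,-421,40],"spin":11,"jaw":50}])

```text
time: 1.5
position: [0.444, 0.0047, 0.1994]
tcp_rot: [[0.994, 0.11, 0.001], [0.11, -0.994, 0.001], [0.001, -0.001, -1.0]]
contact_force: [0.3, -0.9, -0.1]
gripper_width: 0.0503
gripper_force: 0.0
```

play_rows(deltas=[{"xyz":[0,0,0],"spin":0,"jaw":50},{"xyz":[0,0,0],"spin":0,"jaw":50},{"xyz":[0,0,0],"spin":0,"jaw":50}])

```text
time: 1.88
position: [0.4428, -0.0006, 0.1992]
tcp_rot: [[0.995, 0.103, -0.0], [0.103, -0.995, -0.001], [-0.001, 0.001, -1.0]]
contact_force: [0.3, 0.2, -0.8]
gripper_width: 0.0502
gripper_force: 0.0
```

```bash
python3 - <<'E'
from h import *
s=sense();c=optics.camera("wrist"); cv2.imwrite("pics/w2.png",c["image"]); T=wristT(s,c)
print(s["position"],s["joint_positions"],s["gripper_width"]);print(np.array(s["tcp_rot"]).round(3))
yaw=.103;R=np.array([[np.cos(yaw),-np.sin(yaw)],[np.sin(yaw),np.cos(yaw)]])
for p in [(-92,15,36),(-92,-15,36),(-85,58,38),(-85,-58,38),(-85,56,34),(-85,-56,34),(-27,56,34),(-27,-56,34),(87,56,34),(87,-56,34)]:
    w=np.array([.549,.012]);q=np.append(w+R@np.array(p[:2])/1e3,p[2]/1e3); print(p,proj(c,q,T).round(1))
E
```

```text
[ 0.44275225 -0.00061308  0.19920293] [ 0.43898095  0.15525559 -0.53218435  1.83351872  0.08609327  1.17585978
 -1.58913823] 0.050242819691005226
[[ 0.995  0.103 -0.   ]
 [ 0.103 -0.995 -0.001]
 [-0.001  0.001 -1.   ]]
(-92, 15, 36) [303.9 200.9]
(-92, -15, 36) [343.  200.9]
(-85, 58, 38) [246.7 192.4]
(-85, -58, 38) [400.1 192.4]
(-85, 56, 34) [250.3 191.3]
(-85, -56, 34) [396.6 191.4]
(-27, 56, 34) [245.5 111.6]
(-27, -56, 34) [401.1 111.7]
(87, 56, 34) [234.2 -78.9]
(87, -56, 34) [412.  -78.8]
```

View pics/w2.png

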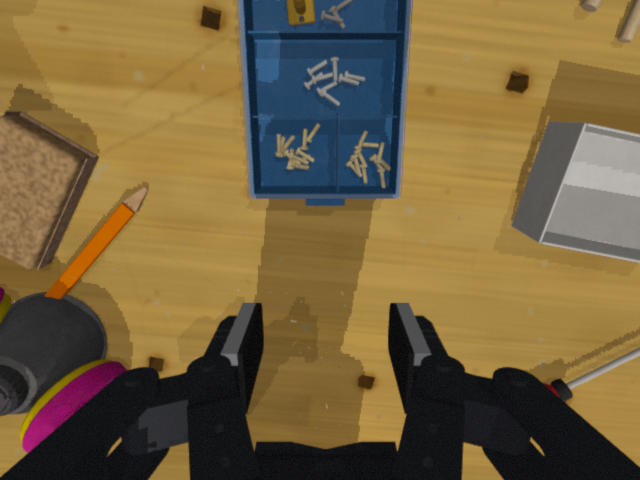

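The wrist view shows the case squared to the tool, and the blue lip at columns 306–344, rows about 198–206. I'll measure the lip's edges.

```bash
python3 - <<'E'
from h import *
s=sense();c=optics.camera("wrist"); T=wristT(s,c); hsv=cv2.cvtColor(c["image"],cv2.COLOR_BGR2HSV)
m=cv2.inRange(hsv,(98,110,40),(125,255,255)); m[:, :200]=0; m[:,450:]=0; m[260:]=0
for u in (270,290,300,303,305,307,309,315,325,335,341,343,345,347,350,380): 
    r=np.nonzero(m[:,u])[0]; print(u,r.max(),end="; ")
R=np.array(s["tcp_rot"])
for v in range(190,250,4):print(v,m[v,240:410].sum()//255)
f=lambda u,v,z:(R.T@(onz(c,u,v,z,T)-s["position"])*1e3).round(1)
print("tool mm: lip front", f(325,205,.036),f(325,205,.024),"L",f(306,203,.036),"R",f(344,203,.036))
print(m[195:210,300:350:4]//255)
E
```

```text
270 193; 290 194; 300 194; 303 194; 305 194; 307 204; 309 204; 315 204; 325 204; 335 204; 341 204; 343 204; 345 194; 347 194; 350 194; 380 194; 190 142
194 132
198 0
202 37
206 0
210 0
214 0
218 0
222 0
226 0
230 0
234 0
238 0
242 0
246 0
tool mm: lip front [ 11.8  -0.6 163.3] [  9.1  -0.6 175.3] L [ 13.4 -15.2 163.3] R [ 13.4  14.  163.3]
[[0 0 0 0 0 0 0 0 0 0 0 0 0]
 [0 0 0 0 0 0 0 0 0 0 0 0 0]
 [0 0 0 0 0 0 0 0 0 0 0 0 0]
 [0 0 0 0 0 0 0 0 0 0 0 0 0]
 [0 0 1 1 1 1 1 1 1 1 1 0 0]
 [0 0 1 1 1 1 1 1 1 1 1 0 0]
 [0 0 1 1 1 1 1 1 1 1 1 0 0]
 [0 0 1 1 1 1 1 1 1 1 1 0 0]
 [0 0 1 1 1 1 1 1 1 1 1 0 0]
 [0 0 1 1 1 1 1 1 1 1 1 0 0]
 [0 0 0 0 0 0 0 0 0 0 0 0 0]
 [0 0 0 0 0 0 0 0 0 0 0 0 0]
 [0 0 0 0 0 0 0 0 0 0 0 0 0]
 [0 0 0 0 0 0 0 0 0 0 0 0 0]
 [0 0 0 0 0 0 0 0 0 0 0 0 0]]
```

play_rows(deltas=[{"xyz":[5,-0.6,60],"spin":0,"jaw":50},{"xyz":[5,-0.6,110],"spin":0,"jaw":50},{"xyz":[5,-0.6,140],"spin":0,"jaw":50},{"xyz":[5,-0.6,150],"spin":0,"jaw":50},{"xyz":[5,-0.6,155],"spin":0,"jaw":50},{"xyz":[5,-0.6,160],"spin":0,"jaw":50},{"xyz":[5,-0.6,162],"spin":0,"jaw":50},{"xyz":[5,-0.6,162],"spin":0,"jaw":50}])

```text
time: 2.98
position: [0.4486, 0.0021, 0.0382]
tcp_rot: [[0.994, 0.105, 0.002], [0.105, -0.994, -0.001], [0.001, 0.001, -1.0]]
contact_force: [-0.3, -0.4, 0.6]
gripper_width: 0.0502
gripper_force: 0.4
```

```bash
python3 - <<'E'
from h import *
s=sense();c=optics.camera("wrist");print(s["position"],s["contact_force"])
cv2.imwrite("pics/w3.png",c["image"])
E
```

```text
[0.44864818 0.00205962 0.03821716] [-0.26672332 -0.41257559  0.58788512]
```

View pics/w3.png

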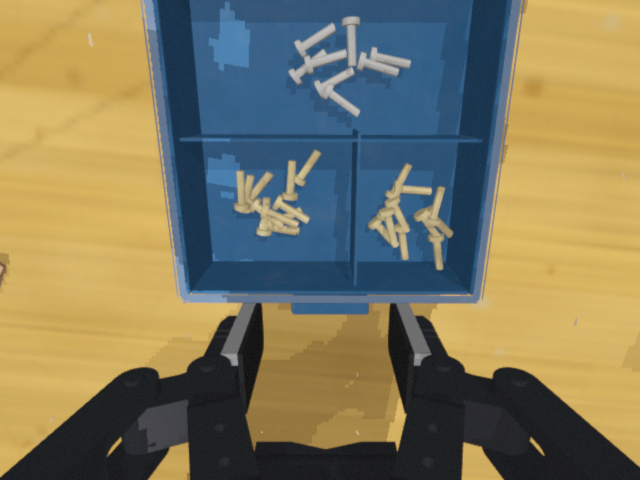

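Fingers' rear edges are at row ~304, in line with the lip (rows 303–314, columns 292–368). The lip centre is about 1.5 mm right of the jaw centre. I'll correct for that, descend and pinch.

play_rows(deltas=[{"xyz":[-0.8,1.5,4],"spin":0,"jaw":50},{"xyz":[-0.8,1.5,8],"spin":0,"jaw":50},{"xyz":[-0.8,1.5,11],"spin":0,"jaw":50},{"xyz":[-0.8,1.5,12],"spin":0,"jaw":50},{"xyz":[-0.8,1.5,12],"spin":0,"jaw":35},{"xyz":[-0.8,1.5,12],"spin":0,"jaw":24},{"xyz":[-0.8,1.5,12],"spin":0,"jaw":24},{"xyz":[-0.8,1.5,12],"spin":0,"jaw":24},{"xyz":[-0.8,1.5,12],"spin":0,"jaw":24}])

```text
time: 4.15
position: [0.4475, 0.0005, 0.0255]
tcp_rot: [[0.994, 0.106, 0.0], [0.106, -0.994, -0.0], [0.0, 0.0, -1.0]]
contact_force: [-2.0, -1.0, 4.6]
gripper_width: 0.0272
gripper_force: 58.9
```

play_rows(deltas=[{"xyz":[0.1,0,-15.6],"spin":0,"jaw":24},{"xyz":[2.5,0,-37.4],"spin":0,"jaw":24},{"xyz":[8.4,0,-61.6],"spin":0,"jaw":24},{"xyz":[17.7,0,-84.8],"spin":0,"jaw":24},{"xyz":[30.1,0,-106.5],"spin":0,"jaw":24},{"xyz":[45.4,0,-126.3],"spin":0,"jaw":24},{"xyz":[63.3,0,-143.8],"spin":0,"jaw":24},{"xyz":[83.4,0,-158.5],"spin":0,"jaw":24},{"xyz":[83.4,0,-158.5],"spin":0,"jaw":24}])

```text
time: 5.28
position: [0.5298, 0.0097, 0.1844]
tcp_rot: [[0.994, 0.107, -0.002], [0.107, -0.994, 0.0], [-0.002, -0.0, -1.0]]
contact_force: [-3.9, -1.3, 0.7]
gripper_width: 0.0274
gripper_force: 68.3
```

```bash
python3 - <<'E'
from h import *
s=sense();c=optics.camera("side");print(s["position"],s["contact_force"])
cv2.imwrite("pics/s3.png",cv2.resize(c["image"][120:360,220:460],None,fx=2.4,fy=2.4))
E
```

```text
[0.52983241 0.00970532 0.18441385] [-3.9207911  -1.25346719  0.66329592]
```

View pics/s3.png

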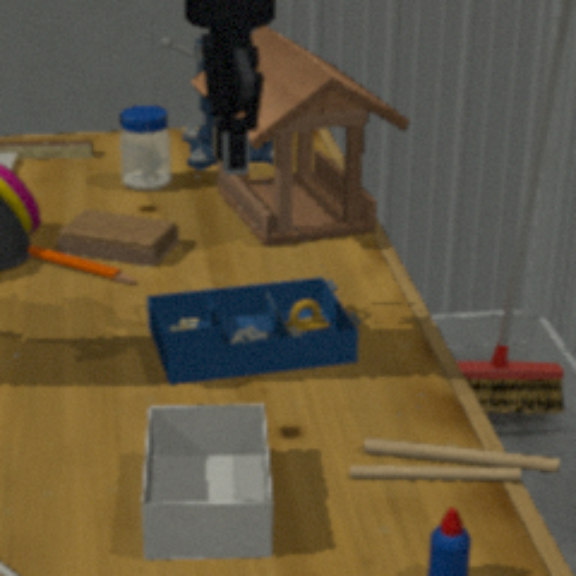

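play_rows(deltas=[{"xyz":[22.1,0,-11.8],"spin":0,"jaw":24},{"xyz":[45.5,0,-20.5],"spin":0,"jaw":24},{"xyz":[69.9,0,-25.8],"spin":0,"jaw":24},{"xyz":[94.8,0,-27.6],"spin":0,"jaw":24},{"xyz":[119.8,0,-26],"spin":0,"jaw":24},{"xyz":[132,0,-23.7],"spin":0,"jaw":24},{"xyz":[144.2,0,-20.9],"spin":0,"jaw":24},{"xyz":[152,0,-18.5],"spin":0,"jaw":24},{"xyz":[152,0,-18.5],"spin":0,"jaw":24}])

```text
time: 6.45
position: [0.6817, 0.0264, 0.2037]
tcp_rot: [[0.994, 0.108, 0.002], [0.108, -0.994, 0.001], [0.002, -0.001, -1.0]]
contact_force: [-0.9, -0.4, 6.7]
gripper_width: 0.0268
gripper_force: 79.2
```

Still held and past upright, so I'll release.

play_rows(deltas=[{"xyz":[0,0,0],"spin":0,"jaw":50},{"xyz":[0,0,0],"spin":0,"jaw":60},{"xyz":[0,0,0],"spin":0,"jaw":60},{"xyz":[-40,0,0],"spin":0,"jaw":60},{"xyz":[-80,0,0],"spin":0,"jaw":60},{"xyz":[-120,0,0],"spin":0,"jaw":60},{"xyz":[-120,0,0],"spin":0,"jaw":60},{"xyz":[-120,0,0],"spin":0,"jaw":60}])

```text
time: 7.45
position: [0.5631, 0.0127, 0.2028]
tcp_rot: [[0.994, 0.105, 0.002], [0.105, -0.994, -0.0], [0.002, 0.0, -1.0]]
contact_force: [-0.4, 0.4, -0.1]
gripper_width: 0.0599
gripper_force: 0.0
```

```bash
python3 - <<'E'
from h import *
s=sense();c=optics.camera("wrist");T=wristT(s,c);print(s["position"],s["contact_force"])
R=np.array(s["tcp_rot"]);print(R.round(3))
hsv=cv2.cvtColor(c["image"],cv2.COLOR_BGR2HSV); m=cv2.inRange(hsv,(18,150,100),(30,255,255))
cv2.imwrite("pics/w4.png",c["image"])
E
```

```text
[0.56311451 0.01266456 0.20275386] [-0.43788477  0.37194229 -0.14106949]
[[ 0.994  0.105  0.002]
 [ 0.105 -0.994 -0.   ]
 [ 0.002  0.    -1.   ]]
```

View pics/w4.png

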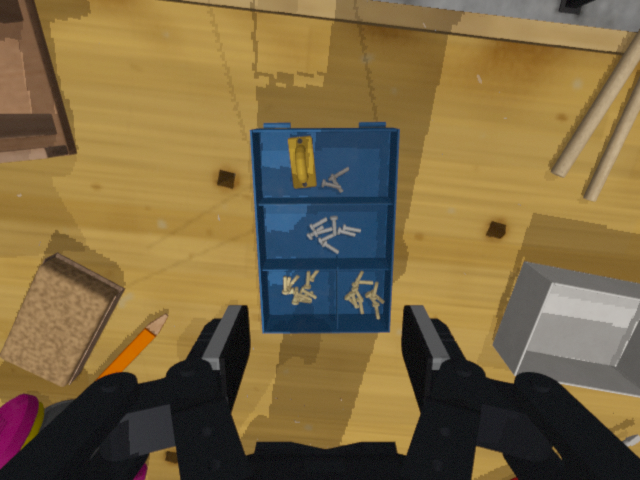

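Case is open with no lid over it. The eye's foot plate spans (289–317, 137–188), with the bow along its length. Next I'll measure the eye, the tray floor, and the blue lip on the opened lid.

```bash
python3 - <<'E'
from h import *
s=sense();c=optics.camera("wrist");T=wristT(s,c);R=np.array(s["tcp_rot"])
hsv=cv2.cvtColor(c["image"],cv2.COLOR_BGR2HSV); m=cv2.inRange(hsv,(15,90,50),(35,255,255))
z=np.zeros_like(m); z[132:196,285:322]=m[132:196,285:322]
n,l,st,ce=cv2.connectedComponentsWithStats(z); k=1+st[1:,4].argmax(); print(st[k])
r=cv2.minAreaRect(np.argwhere(l==k)[:,::-1].astype(np.float32)); print(r)
f=lambda u,v,h:(R.T@(onz(c,u,v,h,T)-s["position"])*1e3).round(1)
b=cv2.boxPoints(r); P=np.array([f(*p,.006) for p in b]); print(P, "centre",P.mean(0))
d=P-np.roll(P,1,0); print([ (np.hypot(*q[:2]).round(1), np.degrees(np.arctan2(q[1],q[0])).round(1)) for q in d])
for n in("scene","side"):
    c=optics.camera(n); 
    # predicted open lip position
    for th in (2.62,):
        q=np.array([89-(-1)*0,0,36.]); a=np.array([-178.,-6.])
        x=89+a[0]*np.cos(th)+a[1]*np.sin(th); zz=36-a[0]*np.sin(th)+a[1]*np.cos(th)
        w=np.array([.549+x/1e3*np.cos(.103),.012+x/1e3*np.sin(.103),zz/1e3]); uv=proj(c,w); print(n,w,uv)
        u,v=uv.astype(int); cv2.imwrite(f"pics/{n}L.png",cv2.resize(c["image"][v-40:v+40,u-50:u+50],None,fx=4,fy=4))
        h=cv2.cvtColor(c["image"],cv2.COLOR_BGR2HSV)[v-12:v+12,u-15:u+15]; mm=cv2.inRange(h,(98,110,30),(125,255,255)); yy,xx=np.nonzero(mm); print(len(xx), (xx.mean()+u-15,yy.mean()+v-12) if len(xx) else None)
E
```

```text
[ 288  137   29   52 1157]
((302.2012634277344, 162.3109893798828), (50.79850387573242, 23.742782592773438), 83.6598129272461)
[[ 59.4 -31.  196.8]
 [ 61.5 -11.8 196.8]
 [ 20.3  -7.5 196.8]
 [ 18.1 -27.5 196.8]] centre [ 39.825 -19.45  196.8  ]
[(np.float64(41.4), np.float64(-4.8)), (np.float64(19.3), np.float64(83.8)), (np.float64(41.4), np.float64(174.0)), (np.float64(20.1), np.float64(-96.3))]
scene [0.78806742 0.03671139 0.12989273] [395.80359468 194.53676784]
0 None
side [0.78806742 0.03671139 0.12989273] [431.41789254 198.82308673]
20 (np.float64(430.25), np.float64(198.9))
```

Lid is confirmed open: the lip shows at the predicted spot in the side view. The eye is 41 x 20 mm as expected. I'll move above it.

play_rows(deltas=[{"xyz":[39.8,-19.5,40],"spin":-6,"jaw":26},{"xyz":[39.8,-19.5,90],"spin":-6,"jaw":26},{"xyz":[39.8,-19.5,130],"spin":-6,"jaw":26},{"xyz":[39.8,-19.5,130],"spin":-6,"jaw":26},{"xyz":[39.8,-19.5,130],"spin":-6,"jaw":26},{"xyz":[39.8,-19.5,130],"spin":-6,"jaw":26}])

```text
time: 8.4
position: [0.6018, 0.0369, 0.0749]
tcp_rot: [[0.978, 0.209, 0.005], [0.209, -0.978, 0.001], [0.005, 0.001, -1.0]]
contact_force: [0.1, -0.0, -0.1]
gripper_width: 0.0261
gripper_force: 0.0
```

```bash
python3 - <<'E'
from h import *
s=sense();c=optics.camera("wrist");T=wristT(s,c);R=np.array(s["tcp_rot"]);print(s["position"],s["contact_force"],R.round(3))
for p in[(0,0,-.03),(0,.0,0)]:print(proj(c,np.array(s["position"])*[1,1,0]+[0,0,.006+ (p[2]==0)*.024],T))
cv2.imwrite("pics/w5.png",c["image"])
E
```

```text
[0.60183381 0.03689316 0.07491394] [ 0.13114398 -0.00678546 -0.12320027] [[ 0.978  0.209  0.005]
 [ 0.209 -0.978  0.001]
 [ 0.005  0.001 -1.   ]]
[325.73899163 265.12545229]
[325.78957322 282.83793995]
```

View pics/w5.png

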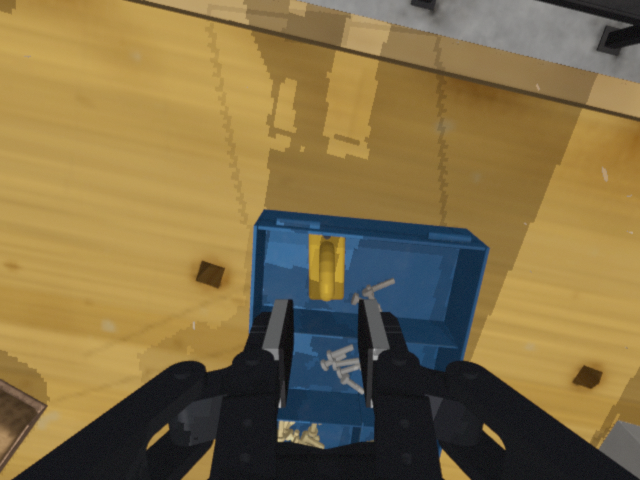

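Plate is centred at (327,268), against (326,265) predicted for the TCP, so alignment is within about 1–2 mm. I'll descend and pinch.

play_rows(deltas=[{"xyz":[-1,0.5,20],"spin":0,"jaw":26},{"xyz":[-1,0.5,40],"spin":0,"jaw":26},{"xyz":[-1,0.5,50],"spin":0,"jaw":26},{"xyz":[-1,0.5,53],"spin":0,"jaw":26},{"xyz":[-1,0.5,53],"spin":0,"jaw":26},{"xyz":[-1,0.5,53],"spin":0,"jaw":2},{"xyz":[-1,0.5,53],"spin":0,"jaw":2},{"xyz":[-1,0.5,53],"spin":0,"jaw":2},{"xyz":[-1,0.5,53],"spin":0,"jaw":2},{"xyz":[-1,0.5,53],"spin":0,"jaw":2}])

```text
time: 9.7
position: [0.5997, 0.0359, 0.0203]
tcp_rot: [[0.978, 0.209, 0.002], [0.209, -0.978, 0.0], [0.002, 0.0, -1.0]]
contact_force: [0.2, 0.8, 5.1]
gripper_width: 0.0059
gripper_force: 59.4
```

play_rows(deltas=[{"xyz":[0,0,-10],"spin":0,"jaw":2},{"xyz":[0,0,-35],"spin":0,"jaw":2},{"xyz":[0,0,-65],"spin":0,"jaw":2},{"xyz":[0,0,-95],"spin":0,"jaw":2},{"xyz":[0,0,-110],"spin":0,"jaw":2},{"xyz":[0,0,-110],"spin":0,"jaw":2}])

```text
time: 10.45
position: [0.5994, 0.0358, 0.1301]
tcp_rot: [[0.978, 0.209, 0.002], [0.209, -0.978, 0.0], [0.002, 0.0, -1.0]]
contact_force: [0.1, -0.8, -1.6]
gripper_width: 0.0059
gripper_force: 58.8
```

play_rows(deltas=[{"xyz":[-14,20,0],"spin":0,"jaw":2},{"xyz":[-42,60,0],"spin":0,"jaw":2},{"xyz":[-70,100,0],"spin":0,"jaw":2},{"xyz":[-98,140,0],"spin":0,"jaw":2},{"xyz":[-126,180,0],"spin":0,"jaw":2},{"xyz":[-150,212,0],"spin":0,"jaw":2},{"xyz":[-163,231,0],"spin":0,"jaw":2},{"xyz":[-168,238,0],"spin":0,"jaw":2},{"xyz":[-168,238,0],"spin":0,"jaw":2},{"xyz":[-168,238,0],"spin":0,"jaw":2}])

```text
time: 11.7
position: [0.485, -0.2301, 0.129]
tcp_rot: [[0.977, 0.212, 0.0], [0.212, -0.977, 0.001], [0.0, -0.001, -1.0]]
contact_force: [0.4, -0.3, -0.5]
gripper_width: 0.006
gripper_force: 58.8
```

```bash
python3 - <<'E'
from h import *
s=sense();c=optics.camera("wrist");T=wristT(s,c);print(s["position"],s["gripper_width"],s["gripper_force"],np.array(s["tcp_rot"]).round(3))
print(proj(c,np.array(s["position"])*[1,1,0]+[0,0,.002],T))
im=c["image"].copy(); b=optics.camera("side")["image"]
cv2.imwrite("pics/w6.png",np.vstack([cv2.resize(im,(440,330)),cv2.resize(b[190:360,220:440],(440,270))]))
E
```

```text
[ 0.48495455 -0.23008666  0.12903191] 0.005962267530210129 58.84084699675441 [[ 0.977  0.212  0.   ]
 [ 0.212 -0.977  0.001]
 [ 0.    -0.001 -1.   ]]
[325.99591805 233.66220363]
```

View pics/w6.png

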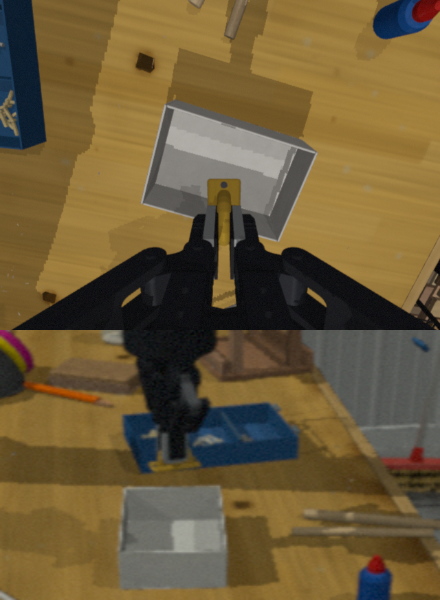

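The eye is held upright. Its landing point, (224,161) in the reduced picture, is near mid-floor of the tray. I'll lower it.

play_rows(deltas=[{"xyz":[0,0,25],"spin":0,"jaw":2},{"xyz":[0,0,55],"spin":0,"jaw":2},{"xyz":[0,0,80],"spin":0,"jaw":2},{"xyz":[0,0,95],"spin":0,"jaw":2},{"xyz":[0,0,102],"spin":0,"jaw":2},{"xyz":[0,0,106],"spin":0,"jaw":2},{"xyz":[0,0,108],"spin":0,"jaw":2},{"xyz":[0,0,108],"spin":0,"jaw":2}])

```text
time: 12.8
position: [0.4847, -0.2323, 0.0218]
tcp_rot: [[0.978, 0.209, 0.001], [0.209, -0.978, -0.001], [0.001, 0.001, -1.0]]
contact_force: [0.1, -0.4, -0.2]
gripper_width: 0.006
gripper_force: 58.8
```

play_rows(deltas=[{"xyz":[0,0,0.8],"spin":0,"jaw":2},{"xyz":[0,0,1.4],"spin":0,"jaw":2},{"xyz":[0,0,1.4],"spin":0,"jaw":2}])

```text
time: 13.18
position: [0.4845, -0.2323, 0.0201]
tcp_rot: [[0.978, 0.209, 0.0], [0.209, -0.978, -0.0], [0.0, 0.0, -1.0]]
contact_force: [0.1, -0.3, 0.8]
gripper_width: 0.0061
gripper_force: 59.0
```

Just touching; I'll release and rise.

play_rows(deltas=[{"xyz":[0,0,0],"spin":0,"jaw":10},{"xyz":[0,0,0],"spin":0,"jaw":20},{"xyz":[0,0,0],"spin":0,"jaw":28},{"xyz":[0,0,0],"spin":0,"jaw":28},{"xyz":[0,0,-20],"spin":0,"jaw":28},{"xyz":[0,0,-60],"spin":0,"jaw":28},{"xyz":[0,0,-110],"spin":0,"jaw":28},{"xyz":[-20,0,-150],"spin":0,"jaw":28},{"xyz":[-20,0,-150],"spin":0,"jaw":28},{"xyz":[-20,0,-150],"spin":0,"jaw":28}])

```text
time: 14.42
position: [0.4643, -0.2361, 0.1693]
tcp_rot: [[0.978, 0.209, -0.001], [0.209, -0.978, 0.0], [-0.001, -0.001, -1.0]]
contact_force: [0.1, 0.1, 0.1]
gripper_width: 0.0279
gripper_force: 0.0
```

```bash
python3 - <<'E'
from h import *
s=sense();print(s["position"],s["contact_force"])
a=optics.camera("wrist")["image"]; b=optics.camera("side")["image"]
cv2.imwrite("pics/w7.png",np.vstack([cv2.resize(a,(400,300)),cv2.resize(b[170:360,220:473],(400,300))]))
h=cv2.cvtColor(b,cv2.COLOR_BGR2HSV)[187:211,416:446]; mm=cv2.inRange(h,(98,110,30),(125,255,255)); print((mm>0).sum())
E
```

```text
[ 0.46433502 -0.23609267  0.16929489] [0.14198835 0.14369498 0.05275705]
24
```

View pics/w7.png

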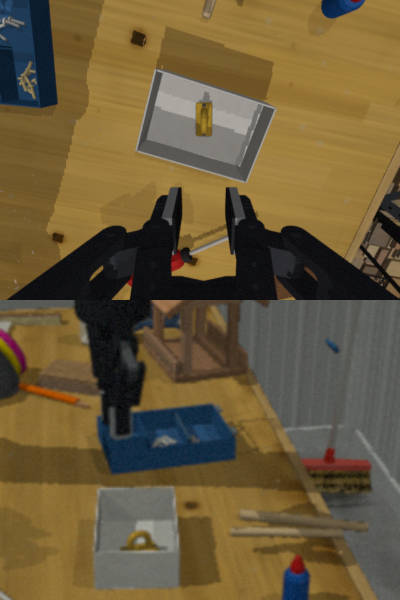

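The eye stands upright mid-tray (wrist (204,118), side (139,541)). The lid's lip is still back at (333,345) in the side crop, and the bottle is standing.

```bash
python3 -c "
from bench import workorder; print(workorder.finish_job())"
```

```text
the job is handed in; nothing more can be done
None
```

Job handed in at about 14.5 s of the 61 s: the lid lies back open by itself and the brass eye stands on its foot plate in the white tray; no verdict came back, but the last pictures show both, with the arm clear.

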